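# Close a split module housing on its dowels and hold it pressed for the screws

### The arm

A 6-joint arm with a two-finger parallel gripper is mounted at the origin on a cart in front of the work surface, level with it; the furniture and walls round the work are solid. World frame = base frame: x ahead of the robot, y to its left, z up, the work surface at z = 0. Lengths are in m, angles in rad, forces in N, time in s.
With the tool pointing down it reaches from about 0.225 to 0.725 m from the base axis. Payload 3.1 kg.
Tool frame: the origin (TCP) lies midway between the tips of the shut fingers; the grasp point (between the pads) lies 19 mm behind it (grip_point_offset is the distance from the TCP to the grasp point, in m); z points along the fingers, y is the line along which they close (so a half turn about z gives the same grasp; the last joint's range is limited). The gripper opens to 85 mm and grips with 20 to 120 N. Pads are 22 mm wide; open, the fingers measure 114 mm over their backs; the gripper's body (76 mm by 85 mm) begins 54 mm behind the grasp point. The pads swing forward as they close: fully open they stand 13 mm farther back than shut.
Start: joints at [-1.366, 0.048, 0.099, 1.622, 0, 1.443], TCP at [0.171, -0.496, 0.231] pointing down, gripper open.
Joint ranges: [-2.91, 2.91], [-0.99, 1.94], [-1.21, 1.42], [-2.12, 2.29], [-1.49, 1.47], [-3.14, 3.14]. Speed limits (rad/s): [2.79, 2.79, 3.14, 3.14, 3.14, 3.14].

### API

Orientations are given as a unit quaternion [w, x, y, z].
In Python, from workcell import * gives the robot as it stands.
- The arm moves only by the shell command python3 -m inch 'ROWS'. ROWS is a JSON object of lists of equal length, an entry for each row: "slide": the shift along the tool's x, y, z in cm, a list of three; "turn": the turn about the tool's z in degrees; "grip": the finger opening in cm, from 0 to 8.54. In form: {"slide": [[x, y, z], ...], "turn": [turn, ...], "grip": [grip, ...]}. A call has 1 to 20 rows; each row shifts and turns the commanded pose from where the row before left it, along the tool's axes as they then stand; what a row does not reach is not made up. A row lasts 1/10 s, in which the tool goes at most 50 mm and 8.59 degrees, less where a joint would pass 70% of its speed; a pose out of reach is approached as far as the arm can. A call is refused whole if a number of a shift passes 5 or a number of a turn 8.59, either way. A call with a gripper value outside its range is refused whole. The fingers move at their own pace and stop on an object; the grip force is fixed at half the most. Time passes only in rows, so rows that do not move let the fingers close. It gives the time, the measured TCP pose, the force, the opening and the grip force at its end, in the units of the state.
- get_state(): the state, without advancing time (a new reading comes with each control period).
- read_camera(name): name is "scene" or "top" or "wrist"; returns the picture (400x640x3 uint8, red, green, blue); there is no depth.
- camera_info(name): a dict with "camera_matrix" (3x3 intrinsics, pixels), "xyz" and "orientation" of the camera in the world. Camera axes: x right, y up, looking along -z (the intrinsics and any distortion apply to the point x, -y, -z); pixel columns grow to the right and rows downward; lengths in m; the calibration is good to about 2 mm. A picture is of the moment at which its call begins: read the wrist's pose just before it. camera_info takes no time and is no camera call; for the wrist camera it gives the pose at the moment of the call.
- finish_job(): hands the job in; it is judged then, once.
The state is a dict: "t": time; "qpos": joint angles; "qvel": joint speeds; "effort": joint torques, N m; "eef_pos": TCP position; "ee_rot": TCP orientation; "wrist_force": force on the tool from outside, world axes, zero at the start; "torque": the same for the moment, N m; "opening": finger opening in m; "grip_force": force on a finger pad.
Only numpy, scipy, OpenCV 4.12 (cv2) and the standard library are available. Lean on these libraries where they do the work, as an engineer would, in place of code of your own. Each camera call takes 0.05 s, during which the arm holds its last target. There are 200 camera calls.

### The job

Lift the clear dust cover of the assembly fixture by its bow handle and lay it gently back on its stop, without letting it slam. Then fetch the short finned upper housing half (not the longer one), fit it over the two dowels of the lower half in the fixture's sprung nest so that the faces meet, and press the pair down against the springs by at least 6 mm, firmly but without ramming it. Finish while still holding it pressed down there, so that the screws can be driven; leave everything else on the table where it is.

Things in the scene. Friction and masses are not known exactly. Their poses are not given: they have to be found in the camera images.
- fixture: assembly fixture, fixed: dark bed plate 150 x 172 x 10 mm under an open-topped grey box 116 (x) x 140 (y) mm, walls 5 mm, rim 74 mm above the table, closed by a flat clear cover in an aluminium frame. Origin: centre of the underside, on the table. +x points to the hinge side, away from the robot; yaw varies by 15 degrees. The sprung nest stands centred in it; inside 106 x 130 mm
- cover_hinge (a point): middle of the cover's hinge axis, fixed on the fixture, 62 mm behind (+x of) its centre and 78 mm above the table; the axis runs along the fixture's y
- cover_bar (a point): middle of the bow handle's bar: round steel, 10 mm thick, 60 mm free length, parallel to the hinge axis and 163 mm from it, in the plane of the cover beyond its front edge; between bar and cover frame is an open gap of 35 mm, so fingers close on it from above along the fixture's x, one in front, one in the gap, and the bar can turn between them. Moves with the cover
- cover (a joint): cover angle, rad: 0 closed, 1.92 open on its stop, leaning 20 degrees back past upright. Bar height = 78 + 163 sin(angle) mm, bar in the fixture's x = 62 - 163 cos(angle) mm. 0.16 kg on a nearly free hinge: let go before upright it falls shut, past upright it falls back on the stop; there it stays
- nest (a joint): how far the sprung nest (plate 96 x 88 mm carrying the lower half) is pressed down, in m: 0 up (its rest place, also with the upper half lying on), 0.012 at the end of its travel. With the upper half lying on it takes about 3 N to start, then 0.9 N more for each mm (about 8 to 9 N at 6 mm)
- mating_face (a point): centre of the flat upper face of the lower housing half, 54 mm above the table while the nest is up; axes as the fixture's. The lower half is fixed on the nest and moves with it: aluminium tray 76 (x) x 48 (y) x 18 mm with a small circuit in it and a black connector at its front (-x) end. Two steel dowels stand on the face
- dowel_a (a point): foot of dowel a, on the mating face at the connector end (x = -28, y = 0 mm from the face's centre). Both dowels are 8 mm thick and 16 mm tall, the upper 8 mm tapering to a 3 mm tip
- dowel_b (a point): foot of dowel b, on the mating face at the hinge end (x = +28, y = +8 mm from the face's centre; offset sideways, so the halves fit one way round only)
- upper_half: short aluminium upper housing half, loose, mating face down, 0.11 to 0.21 kg: flange 76 (x) x 48 (y) x 10 mm, a 4 mm lip at its -x end that belongs over the connector, and a centred block of fins 34 (x) x 38 (y) mm, top 38 mm above the underside: grip it across y just above the flange. Origin: centre of the underside. Starts left of the fixture in one of two places, turned up to 35 degrees
- hole_a (a point): centre, on the underside, of the upper half's hole at the lip end (x = -28, y = 0 mm), for dowel a. Both holes are 10 mm wide and go right through the flange
- hole_b (a point): centre, on the underside, of the upper half's offset hole (x = +28, y = +8 mm), for dowel b
- upper_half_long: the similar but longer upper half of another module, flange 106 x 48 mm, fin block 62 x 38 mm, 38 mm high; does not fit, leave it. Origin: centre of the underside. It lies in the other of the two places
- screwdriver: small screwdriver, 100 x 10 mm, lying; bystander
- screw_dish: petri dish with small parts, 66 mm across, 12 mm high; bystander
- tweezers: tweezers, 129 mm long, lying; bystander
- weight: brass weight, 22 mm across, 32 mm high; bystander
- tape_roll: roll of tape, 65 mm across, 12 mm high, lying flat; bystander
- marker: marker pen, 132 x 15 mm, lying; bystander
Not all that is in view belongs to the job. Leave any purple look-alike of the upper_half alone.

How it is judged:
By the outcome, as a careful person would: the job done as asked, in the order asked, and still so for the second after the job is handed in, while the arm keeps its last pose, push and grip.
It also fails if it takes over 69 s, if anything falls off the work surface, if the arm or the gripper's body presses on something with over 40 N, if the wrist force passes 120 N, or if a joint passes its speed limit or range.

## Working session

There is one attempt and no reset: what is moved stays moved. The work goes in short steps, Python scripts to look and compute and a shell command to move; the robot and the scene stay as the last step left them, time stands still between calls to the robot, and variables do not carry over. Pictures are saved under pics/ and viewed, at most 10 in all, crops included, and the job is handed in when it is done.

```bash
ls; mkdir -p pics; python3 - <<'E'
from workcell import *
import cv2,json
s=get_state();print({k:s[k] for k in('t','eef_pos','ee_rot','opening')})
for n in('scene','top','wrist'):
    i=camera_info(n);print(n,i)
    cv2.imwrite(f'pics/{n}0.png',read_camera(n)[:,:,::-1])
E
```

```text
pics
{'t': 0.0, 'eef_pos': array([ 0.17137494, -0.49557496,  0.23011543]), 'ee_rot': array([-1.19820496e-03,  9.86187555e-01,  1.65628103e-01, -3.85439100e-05]), 'opening': 0.08539730851870538}
scene {'camera_matrix': array([[368.29041768,   0.        , 324.07819278],
       [  0.        , 368.29041768, 197.54848081],
       [  0.        ,   0.        ,   1.        ]]), 'xyz': array([0.21188716, 0.64541278, 0.65296624]), 'orientation': array([-0.20337124, -0.0888982 ,  0.38312308,  0.89663479])}
top {'camera_matrix': array([[438.56260775,   0.        , 320.69045209],
       [  0.        , 438.56260775, 195.60950944],
       [  0.        ,   0.        ,   1.        ]]), 'xyz': array([0.29600031, 0.09954447, 0.97534055]), 'orientation': array([ 0.70412734,  0.05784162, -0.07887501, -0.70330489])}
wrist {'camera_matrix': array([[309.7845446 ,   0.        , 320.09033003],
       [  0.        , 309.7845446 , 202.43518198],
       [  0.        ,   0.        ,   1.        ]]), 'xyz': array([ 0.24815977, -0.46920911,  0.37181492]), 'orientation': array([ 0.8039154 , -0.12948616,  0.09290061, -0.57299463])}
```

View pics/top0.png

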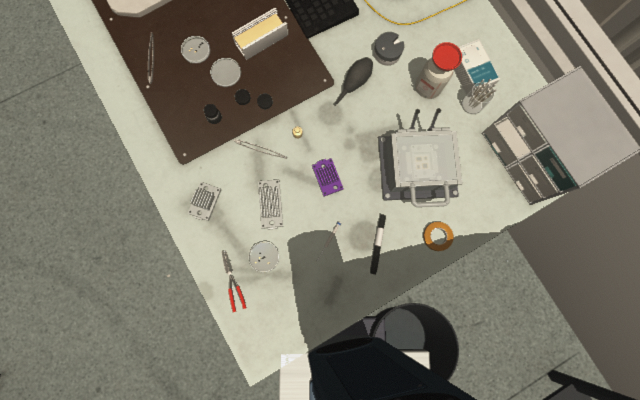

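View pics/scene0.png

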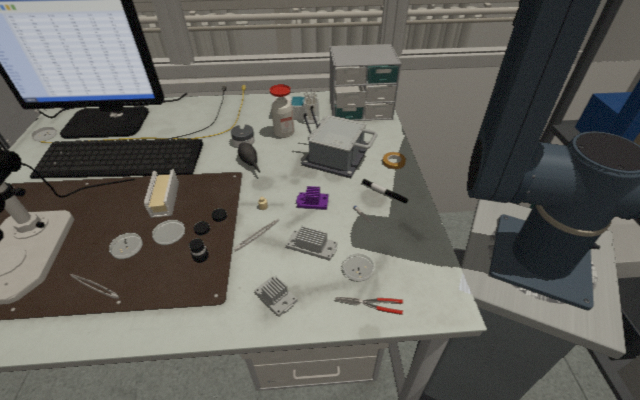

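The top view shows the short half at about (205,202), the long one at (270,203), a purple look-alike at (327,177), and the fixture at about (425,165) with its bow handle at (432,203). Next I'll crop the fixture and the short half.

```bash
cat > h.py <<'E'
from workcell import *
import numpy as np, cv2
from scipy.spatial.transform import Rotation as R
def rot(q): return R.from_quat([q[1],q[2],q[3],q[0]]).as_matrix()
def ray(i,uv,z):
    K=i['camera_matrix'];d=np.linalg.inv(K)@[uv[0],uv[1],1.];d=rot(i['orientation'])@[d[0],-d[1],-d[2]]
    p=i['xyz'];return p+d*(z-p[2])/d[2]
def proj(i,P):
    c=rot(i['orientation']).T@(np.array(P)-i['xyz']);v=i['camera_matrix']@[c[0],-c[1],-c[2]];return v[:2]/v[2]
E
python3 - <<'E'
from h import *
im=cv2.imread('pics/top0.png')
a=cv2.resize(im[105:225,365:475],None,fx=5,fy=5,interpolation=cv2.INTER_CUBIC)
b=cv2.resize(im[170:230,180:230],None,fx=5,fy=5,interpolation=cv2.INTER_CUBIC)
o=np.zeros((600,800,3),np.uint8);o[:,:550]=a;o[:300,550:]=b
cv2.imwrite('pics/c1.png',o)
i=camera_info('top')
for n,uv,z in(('short',(205,202),.02),('long',(270,203),.02),('bar',(432,204),.078),('base',(415,345),0)):print(n,ray(i,uv,z))
E
```

```text
short [0.46807655 0.32513232 0.02      ]
long [0.4663566  0.18271434 0.02      ]
bar [ 0.45510194 -0.16061927  0.078     ]
base [ 1.62641160e-01 -1.30980994e-01  1.11022302e-16]
```

View pics/c1.png

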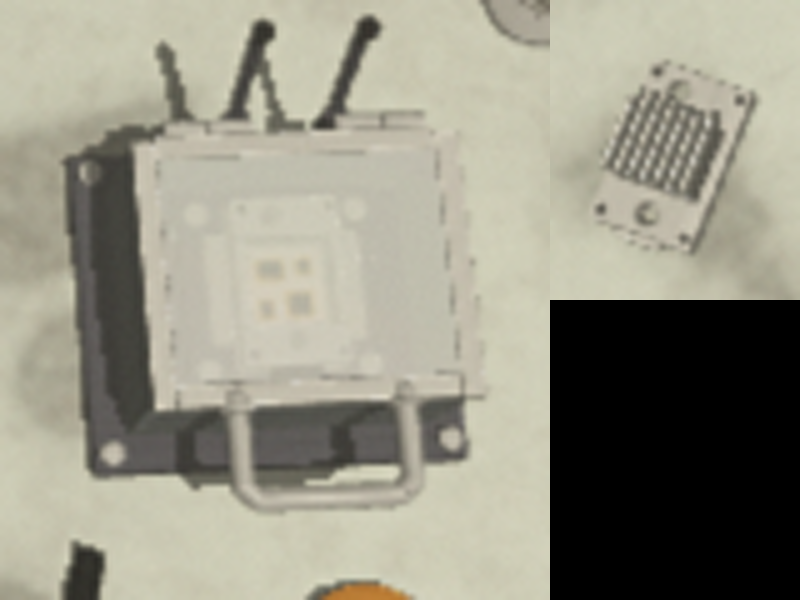

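The crop shows the bar ends at (255,498) and (405,492), and the bed screws at (113,453), (452,437) and (90,172). On the short half, the centred lip hole is the lower one, and the offset hole is up and to the left, so its +x points away from the robot.

```bash
cat >> h.py <<'E'
def tool():
    s=get_state();M=rot(s['ee_rot']);return s,M,np.degrees(np.arctan2(M[1,0],M[0,0]))
def go(P,ang):
    "shift in tool axes (cm) before turning, and the turn in deg to bring tool x to world angle ang"
    s,M,a=tool();d=M.T@(np.array(P)-s['eef_pos'])*100
    print('t %.2f pos'%s['t'],s['eef_pos'].round(4),'ang %.1f'%a,'shift',d.round(2),'turn',round(-((ang-a+180)%360-180),1))
def yaw(a,b): return np.degrees(np.arctan2(b[1]-a[1],b[0]-a[0]))
E
python3 - <<'E'
from h import *
i=camera_info('top')
f=lambda c,z:ray(i,(365+c[0]/5,105+c[1]/5),z)
b1,b2=f((405,492),.078),f((255,498),.078);m=(b1+b2)/2
print('bar',m,yaw(b1,b2)-90)
s1,s2,s3=f((452,437),.011),f((113,453),.011),f((90,172),.011)
print('screws',s1,s2,s3,yaw(s1,s2)-90,yaw(s2,s3))
g=lambda c,z:ray(i,(180+(c[0]-550)/5,170+c[1]/5),z)
c=[g(p,.01) for p in((657,68),(752,95),(695,250),(597,210))];print('cent',sum(c)/4)
ha,hb=g((648,213),.01),g((682,90),.01);print('holes',ha,hb,yaw(ha,hb)-np.degrees(np.arctan2(8,56)),yaw(c[2],c[1]))
psi=yaw(b1,b2)-90
go([m[0],m[1],.15],90+psi)
E
```

```text
bar [ 0.45509633 -0.1585496   0.078     ] 2.503559099182638
screws [ 0.4938617  -0.23486483  0.011     ] [ 0.48583628 -0.08020948  0.011     ] [ 0.61809168 -0.07366231  0.011     ] 2.970543101309886 2.8340550933324136
cent [0.47203659 0.32741612 0.01      ]
holes [0.44604713 0.33817416 0.01      ] [0.50166511 0.32593645 0.01      ] -20.539243753076526 -17.484931824986965
t 0.15 pos [ 0.1714 -0.4957  0.2304] ang 19.1 shift [ 37.83 -22.58   8.09] turn -73.4
```

```bash
python3 -m inch '{"slide":[[3.15,-1.88,0],[3.15,-1.88,0],[3.15,-1.88,0],[3.15,-1.88,0],[3.15,-1.88,0],[3.15,-1.88,0.3],[3.15,-1.88,0.3],[3.15,-1.88,0.4],[3.15,-1.88,0.4],[3.15,-1.88,0.4],[3.15,-1.88,0.4],[3.15,-1.88,0.4]],"turn":[0,0,0,0,0,0,0,0,0,0,0,0],"grip":[4,4,4,4,4,4,4,4,4,4,4,4]}' ; python3 -m inch '{"slide":[[0,0,0],[0,0,0],[0,0,0],[0,0,0],[0,0,0],[0,0,0],[0,0,0],[0,0,0],[0,0,0],[0,0,0]],"turn":[-8.2,-8.2,-8.2,-8.2,-8.2,-8.2,-8.2,-8.2,-8.2,0],"grip":[2.8,2.8,2.8,2.8,2.8,2.8,2.8,2.8,2.8,2.8]}'
python3 - <<'E'
from h import *
go([.4551,-.1587,.059],92.8)
i=camera_info('wrist');np.save('w1.npy',i,allow_pickle=True)
cv2.imwrite('pics/w1.png',read_camera('wrist')[:,:,::-1])
print(proj(i,[.4551,-.1587,.078]))
E
```

```text
t: 1.35
eef_pos: [0.4557, -0.1581, 0.2048]
ee_rot: [-0.0, 0.986, 0.166, -0.0]
wrist_force: [1.0, -1.0, 0.5]
opening: 0.0402
grip_force: 0.0
t: 2.35
eef_pos: [0.4548, -0.1593, 0.2049]
ee_rot: [-0.0, 0.689, 0.725, -0.0]
wrist_force: [-0.0, -0.2, 1.0]
opening: 0.028
grip_force: 0.0
t 2.35 pos [ 0.4548 -0.1593  0.2049] ang 92.9 shift [ 0.05  0.04 14.59] turn 0.1
[320.23077318 193.21962898]
```

View pics/w1.png

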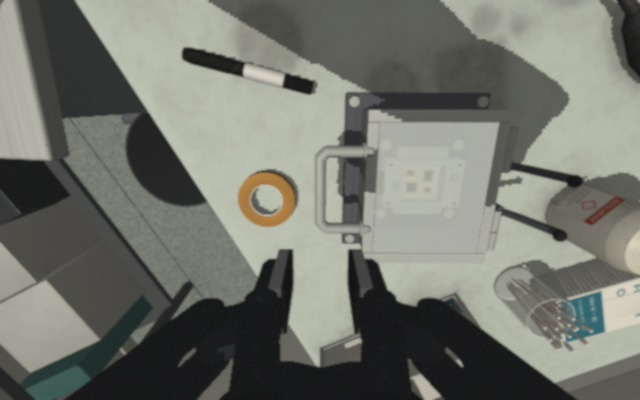

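The wrist view shows the bar at column 321, rows 152–228, against a prediction of (320,193), so the estimate holds. Descend and grip.

```bash
python3 -m inch '{"slide":[[0,0.05,2.6],[0,0,2.5],[0,0,2.5],[0,0,2.5],[0,0,2.5],[0,0,2],[0,0,0],[0,0,0],[0,0,0],[0,0,0],[0,0,0]],"turn":[0,0,0,0,0,0,0,0,0,0,0],"grip":[2.8,2.8,2.8,2.8,2.8,2.8,2.8,0.5,0.5,0.5,0.5]}'
python3 - <<'E'
import numpy as np
a=np.radians(list(range(0,97,4))+list(range(98,111,2)))
x=16.3*(1-np.cos(a));z=-16.3*np.sin(a)
print([[0,round(p,2),round(q,2)] for p,q in zip(np.diff(x),np.diff(z))])
E
```

```text
t: 3.5
eef_pos: [0.4545, -0.1595, 0.0598]
ee_rot: [-0.001, 0.689, 0.724, -0.001]
wrist_force: [-5.7, 0.5, -0.4]
opening: 0.0079
grip_force: 58.6
[[0, np.float64(0.04), np.float64(-1.14)], [0, np.float64(0.12), np.float64(-1.13)], [0, np.float64(0.2), np.float64(-1.12)], [0, np.float64(0.28), np.float64(-1.1)], [0, np.float64(0.35), np.float64(-1.08)], [0, np.float64(0.43), np.float64(-1.05)], [0, np.float64(0.5), np.float64(-1.02)], [0, np.float64(0.57), np.float64(-0.99)], [0, np.float64(0.64), np.float64(-0.94)], [0, np.float64(0.7), np.float64(-0.9)], [0, np.float64(0.76), np.float64(-0.85)], [0, np.float64(0.82), np.float64(-0.79)], [0, np.float64(0.87), np.float64(-0.73)], [0, np.float64(0.92), np.float64(-0.67)], [0, np.float64(0.96), np.float64(-0.6)], [0, np.float64(1.0), np.float64(-0.53)], [0, np.float64(1.04), np.float64(-0.46)], [0, np.float64(1.07), np.float64(-0.39)], [0, np.float64(1.09), np.float64(-0.31)], [0, np.float64(1.11), np.float64(-0.24)], [0, np.float64(1.13), np.float64(-0.16)], [0, np.float64(1.13), np.float64(-0.08)], [0, np.float64(1.14), np.float64(0.0)], [0, np.float64(1.13), np.float64(0.08)], [0, np.float64(0.56), np.float64(0.07)], [0, np.float64(0.56), np.float64(0.09)], [0, np.float64(0.56), np.float64(0.11)], [0, np.float64(0.55), np.float64(0.13)], [0, np.float64(0.55), np.float64(0.15)], [0, np.float64(0.54), np.float64(0.17)], [0, np.float64(0.54), np.float64(0.19)]]
```

```bash
python3 -m inch '{"slide":[[0,0.04,-1.14],[0,0.12,-1.13],[0,0.2,-1.12],[0,0.28,-1.1],[0,0.35,-1.08],[0,0.43,-1.05],[0,0.5,-1.02],[0,0.57,-0.99],[0,0.64,-0.94],[0,0.7,-0.9],[0,0.76,-0.85],[0,0.82,-0.79],[0,0,0]],"turn":[0,0,0,0,0,0,0,0,0,0,0,0,0],"grip":[0.5,0.5,0.5,0.5,0.5,0.5,0.5,0.5,0.5,0.5,0.5,0.5,0.5]}'
```

```text
t: 4.8
eef_pos: [0.5095, -0.1569, 0.1853]
ee_rot: [0.001, 0.689, 0.725, -0.0]
wrist_force: [-10.1, 0.7, 6.8]
opening: 0.008
grip_force: 59.4
```

```bash
python3 -m inch '{"slide":[[0,0.67,-0.93],[0,0.72,-0.87],[0,0.86,-0.7],[0,1.0,-0.53],[0,1.04,-0.46],[0,1.07,-0.39],[0,1.09,-0.31],[0,1.11,-0.24],[0,1.13,-0.16],[0,1.13,-0.08],[0,0,0]],"turn":[0,0,0,0,0,0,0,0,0,0,0],"grip":[0.5,0.5,0.5,0.5,0.5,0.5,0.5,0.5,0.5,0.5,0.5]}'
```

```text
t: 5.9
eef_pos: [0.6103, -0.152, 0.2297]
ee_rot: [0.003, 0.689, 0.725, 0.002]
wrist_force: [-0.4, -0.3, 2.2]
opening: 0.0075
grip_force: 59.2
```

```bash
python3 -m inch '{"slide":[[0,1.14,0],[0,1.13,0.08],[0,0.56,0.07],[0,0.56,0.09],[0,0.56,0.11],[0,0.55,0.13],[0,0.55,0.15],[0,0.3,0.1],[0,0,0],[0,0,0]],"turn":[0,0,0,0,0,0,0,0,0,0],"grip":[0.5,0.5,0.5,0.5,0.5,0.5,0.5,0.5,0.5,0.5]}'
```

```text
t: 6.9
eef_pos: [0.6634, -0.1495, 0.2226]
ee_rot: [0.003, 0.689, 0.725, 0.002]
wrist_force: [1.2, -1.6, 4.9]
opening: 0.0077
grip_force: 61.7
```

```bash
python3 -m inch '{"slide":[[0,0.3,0.1],[0,0.3,0.1],[0,0.3,0.1],[0,0.2,0.07],[0,0.2,0.08],[0,0,0],[0,0,0]],"turn":[0,0,0,0,0,0,0],"grip":[0.5,0.5,0.5,0.5,0.5,0.5,0.5]}'
```

```text
t: 7.6
eef_pos: [0.673, -0.149, 0.2193]
ee_rot: [0.001, 0.689, 0.724, -0.0]
wrist_force: [-6.1, -1.7, 11.0]
opening: 0.0075
grip_force: 62.3
```

```bash
python3 -m inch '{"slide":[[0,0,0],[0,0,0],[0,0,0],[0,0,-1],[0,0,-2.5],[0,0,-2.5],[0,-0.5,-1.5]],"turn":[0,0,0,0,0,0,0],"grip":[2.6,2.6,2.6,2.6,2.6,2.6,2.6]}'
python3 - <<'E'
from h import *
go([.4724,.3278,.2],161)
cv2.imwrite('pics/s1.png',read_camera('scene')[:,:,::-1][60:240,260:460])
i=camera_info('scene');print(proj(i,[.674,-.148,.231]))
E
```

```text
t: 8.3
eef_pos: [0.6698, -0.1487, 0.2925]
ee_rot: [0.001, 0.689, 0.725, 0.001]
wrist_force: [-0.4, 0.4, 1.1]
opening: 0.0259
grip_force: 0.0
t 8.30 pos [ 0.6698 -0.1487  0.2925] ang 92.9 shift [ 48.58 -17.33   9.18] turn -68.1
[296.397424    71.34402152]
```

View pics/s1.png

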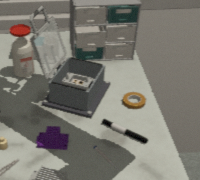

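The cover stands open, leaning back (crop (50,40), bar at about (38,14)), and the nest is uncovered. Now over to the short half.

```bash
python3 -m inch '{"slide":[[2,-1.2,0],[3.4,-1.2,0],[3.6,-1.2,0],[3.6,-1.2,0],[3.6,-1.2,0],[3.6,-1.3,0],[3.6,-1.3,0],[3.6,-1.3,0],[3.6,-1.3,0],[3.6,-1.3,0.5],[3.6,-1.3,1.5],[3.6,-1.3,1.8],[3.6,-1.3,1.8],[3.3,-1.2,1.8]],"turn":[0,0,0,0,0,0,0,0,0,0,0,0,0,0],"grip":[6,6,6,6,6,6,6,6,6,6,6,6,6,6]}'; python3 -m inch '{"slide":[[0,0,0],[0,0,0],[0,0,0],[0,0,0],[0,0,0],[0,0,0],[0,0,0],[0,0,0],[0,0,0]],"turn":[-8.5,-8.5,-8.5,-8.5,-8.5,-8.5,-8.5,-8.5,0],"grip":[6,6,6,6,6,6,6,6,6]}'
python3 - <<'E'
from h import *
go([.4724,.3278,.2],161)
i=camera_info('wrist');np.save('w2.npy',i,allow_pickle=True)
im=read_camera('wrist')[:,:,::-1];cv2.imwrite('pics/w2.png',im)
u,v=proj(i,[.4724,.3278,.01]).astype(int);print(u,v)
x0,y0=max(0,u-100),max(0,v-75)
cv2.imwrite('pics/w2c.png',cv2.resize(im[y0:y0+150,x0:x0+200],None,fx=4,fy=4));print(x0,y0)
E
```

```text
t: 9.75
eef_pos: [0.4681, 0.3266, 0.2154]
ee_rot: [-0.0, 0.689, 0.725, 0.0]
wrist_force: [0.1, 0.4, 0.3]
opening: 0.06
grip_force: 0.0
t: 10.65
eef_pos: [0.469, 0.3249, 0.216]
ee_rot: [-0.0, 0.166, 0.986, -0.0]
wrist_force: [0.4, 0.7, -0.1]
opening: 0.0598
grip_force: 0.0
t 10.65 pos [0.469  0.3249 0.216 ] ang 160.9 shift [-0.23  0.39  1.6 ] turn -0.1
323 175
223 100
```

View pics/w2c.png

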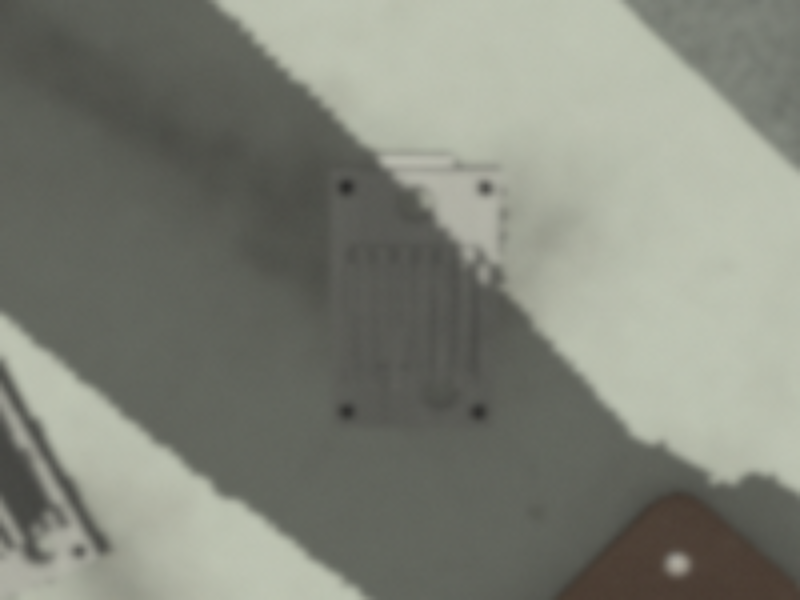

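The crop shows the flange screws at (346,187), (485,187), (346,411) and (478,411). The lip is at the top (380–455,158), hole a at (415,205), and the offset hole at (440,397).

```bash
python3 - <<'E'
from h import *
i=np.load('w2.npy',allow_pickle=True).item()
p=[ray(i,(223+(u+.5)/4-.5,100+(v+.5)/4-.5),.010) for u,v in((346,187),(485,187),(346,411),(478,411))]
c=sum(p)/4;y=yaw((p[0]+p[1])/2,(p[2]+p[3])/2);print(c,y,yaw(p[0],p[2]),yaw(p[1],p[3]))
d=np.linalg.norm((p[0]+p[1])/2-(p[2]+p[3])/2);print('len',d)
go([c[0],c[1],.013],y+180)
E
```

```text
[0.47291469 0.33076174 0.01      ] -19.702507601788103 -19.81685142680241 -19.58814807406589
len 0.06582518853911945
t 10.70 pos [0.469  0.3249 0.216 ] ang 160.7 shift [-0.18  0.69 20.3 ] turn 0.4
```

```bash
python3 -m inch '{"slide":[[-0.18,0.3,2],[0,0.35,3],[0,0,3],[0,0,3],[0,0,3],[0,0,3],[0,0,2],[0,0,1],[0,0,0.4],[0,0,0],[0,0,0],[0,0,0],[0,0,0],[0,0,0],[0,0,0]],"turn":[0.4,0,0,0,0,0,0,0,0,0,0,0,0,0,0],"grip":[6,6,6,6,6,6,6,6,6,6,6,3,3,3,3]}'
```

```text
t: 12.2
eef_pos: [0.4743, 0.331, 0.0141]
ee_rot: [0.001, 0.17, 0.985, 0.001]
wrist_force: [-0.1, 0.6, 6.7]
opening: 0.0363
grip_force: 63.3
```

```bash
python3 -m inch '{"slide":[[0,0,-0.5],[0,0,-1],[0,0,-2],[0,0,-3],[0,0,-3],[0,0,-3],[0,0,-3],[0,0,-2],[0,0,-1],[0,0,0]],"turn":[0,0,0,0,0,0,0,0,0,0],"grip":[3,3,3,3,3,3,3,3,3,3]}'
python3 - <<'E'
from h import *
cv2.imwrite('pics/w3.png',read_camera('wrist')[:,:,::-1])
go([.57,-.06,.2],182.8)
E
```

```text
t: 13.2
eef_pos: [0.4736, 0.3308, 0.199]
ee_rot: [0.001, 0.17, 0.986, 0.001]
wrist_force: [-0.4, -0.4, -1.5]
opening: 0.0367
grip_force: 62.5
t 13.25 pos [0.473  0.3304 0.1973] ang 160.5 shift [-22.19 -33.55  -0.28] turn -22.3
```

```bash
python3 -m inch '{"slide":[[-1,-1.5,0],[-1.6,-2.5,0],[-1.8,-2.7,0],[-1.8,-2.7,0],[-1.8,-2.7,0],[-1.8,-2.7,0],[-1.8,-2.7,0],[-1.8,-2.7,0],[-1.8,-2.7,0],[-1.8,-2.7,0],[-1.8,-2.7,0],[-1.6,-2.7,0],[-1.2,-2,0],[-0.6,-0.6,0],[0,0,0],[0,0,0],[0,0,0],[0,0,0],[0,0,0],[0,0,0]],"turn":[0,0,0,0,0,0,0,0,0,0,0,0,0,0,-5,-6,-6,-5.3,0,0],"grip":[3,3,3,3,3,3,3,3,3,3,3,3,3,3,3,3,3,3,3,3]}'
python3 - <<'E'
from h import *
go([.556,-.154,.2],182.8)
i=camera_info('wrist');np.save('w4.npy',i,allow_pickle=True)
im=read_camera('wrist')[:,:,::-1];cv2.imwrite('pics/w4.png',im)
for P in([.556,-.154,.054],[.528,-.155,.07],[.584,-.145,.07]):print(proj(i,P))
E
```

```text
t: 15.25
eef_pos: [0.5693, -0.0597, 0.1962]
ee_rot: [-0.001, -0.024, 1.0, 0.0]
wrist_force: [-0.1, 1.0, -2.1]
opening: 0.0366
grip_force: 62.5
t 15.25 pos [ 0.5693 -0.0597  0.1962] ang -177.3 shift [ 1.78 -9.35 -0.39] turn -0.1
[219.87341128 170.90801813]
[211.16225    142.87036632]
[226.06620448 205.20778808]
```

View pics/w4.png

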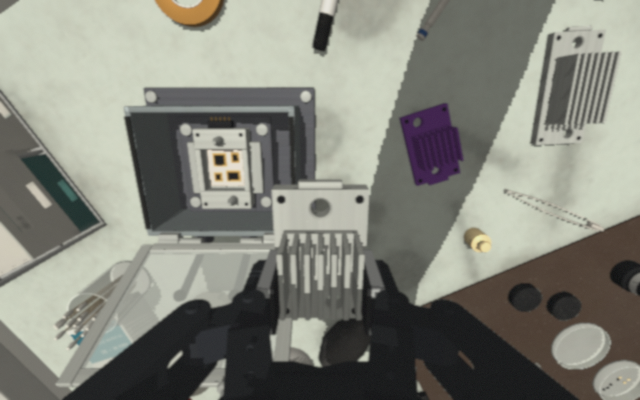

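The view shows the nest at (220,168) with dowels near (219,142) and (233,200), and the held part with hole a at (320,207) and its lip towards the camera. Next, crops of both.

```bash
python3 - <<'E'
import cv2,numpy as np
im=cv2.imread('pics/w4.png')
o=np.zeros((600,800,3),np.uint8)
o[:,:480]=cv2.resize(im[115:215,180:260],None,fx=6,fy=6,interpolation=cv2.INTER_CUBIC)
o[:240,480:]=cv2.resize(im[170:250,266:373],(320,240),interpolation=cv2.INTER_CUBIC)
cv2.imwrite('pics/c4.png',o)
E
```

```text
(no output)
```

View pics/c4.png

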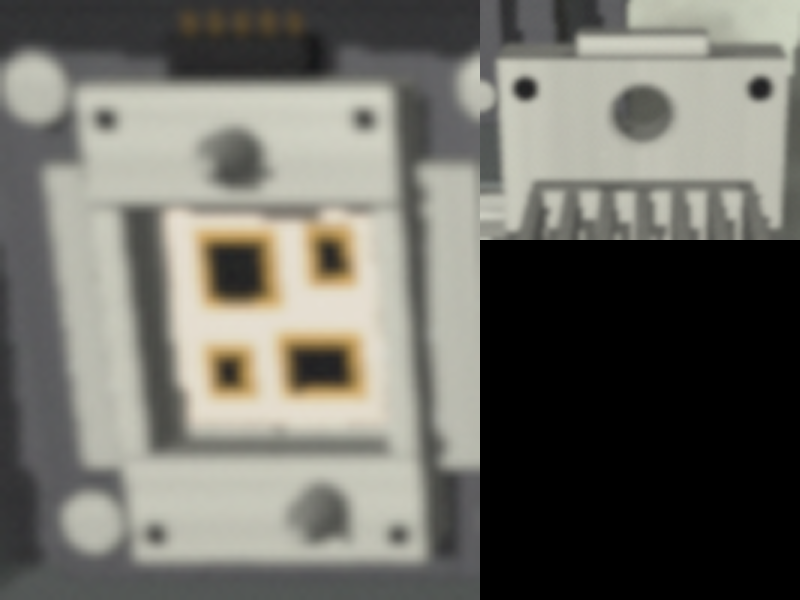

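```bash
python3 - <<'E'
from h import *
i=np.load('w4.npy',allow_pickle=True).item()
f=lambda u,v,z:ray(i,(180+(u+.5)/6-.5,115+(v+.5)/6-.5),z)
p=[f(u,v,.054) for u,v in((105,119),(365,119),(155,535),(398,535))]
N=sum(p)/4;fy=yaw((p[0]+p[1])/2,(p[2]+p[3])/2)
print('nest',N,fy,'len',np.linalg.norm((p[0]+p[1])-(p[2]+p[3]))/2,'wid',np.linalg.norm(p[0]-p[1]),np.linalg.norm(p[2]-p[3]))
zt=.1962-.0041
g=lambda u,v:ray(i,(266+(u-480+.5)*107/320-.5,170+(v+.5)/3-.5),zt)
q1,q2,ha=g(525,89),g(760,88),g(643,113)
hy=yaw(q2,q1)+90;print('held wid',np.linalg.norm(q1-q2),'yaw',hy,'tool yaw -180',tool()[2]-180)
ax=lambda a:np.array([np.cos(np.radians(a)),np.sin(np.radians(a)),0])
hc=(q1+q2)/2+.033*ax(fy);ha2=ha+.028*ax(fy)
print('held centre',hc,ha2,'tcp',get_state()['eef_pos'])
s,M,a=tool();hold=(hc+ha2)/2
print('shift now',M.T@(N-hold)*100)
E
```

```text
nest [ 0.55533468 -0.15167718  0.054     ] 2.5958294968829687 len 0.06581852285050034 wid 0.03900081267783747 0.0391538395249574
held wid 0.03882193991785329 yaw 2.9199170235800977 tool yaw -180 -357.29410592657825
held centre [ 0.56825326 -0.05980461  0.1921    ] [ 0.56752195 -0.05974601  0.1921    ] tcp [ 0.56945209 -0.05988961  0.19645228]
shift now [ 1.66674967 -9.12967322 13.80660707]
```

```bash
python3 -m inch '{"slide":[[0.3,-1.2,0],[0.3,-2,0],[0.4,-2.4,0],[0.4,-2,0],[0.27,-1.53,0],[0,0,1.5],[0,0,2.5],[0,0,2.5],[0,0,1.6],[0,0,0.8],[0,0,0],[0,0,0]],"turn":[0.2,0,0,0,0,0,0,0,0,0,0,0],"grip":[3,3,3,3,3,3,3,3,3,3,3,3]}'
python3 - <<'E'
from h import *
s,M,a=tool();print(a)
go([.55533+.0016,-.15168+.0001,.09],182.7)
i=camera_info('wrist');im=read_camera('wrist')[:,:,::-1];np.save('w5.npy',i,allow_pickle=True);cv2.imwrite('pics/w5.png',im)
cv2.imwrite('pics/w5c.png',cv2.resize(im[90:270,200:440],None,fx=3,fy=3,interpolation=cv2.INTER_CUBIC))
E
```

```text
t: 16.5
eef_pos: [0.5578, -0.1528, 0.1092]
ee_rot: [0.001, -0.022, 1.0, -0.0]
wrist_force: [1.2, -0.6, -1.7]
opening: 0.0369
grip_force: 62.5
-177.44759297656032
t 16.50 pos [ 0.5578 -0.1528  0.1092] ang -177.4 shift [0.08 0.13 1.92] turn -0.1
```

View pics/w5c.png

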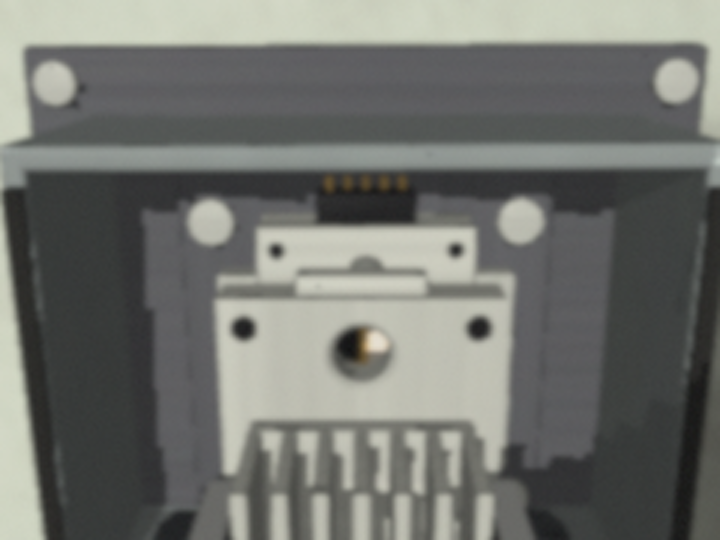

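The crop shows the lower half's screws at (276,251) and (455,250), and the held part's screws at (243,328) and (479,328) with hole a at (362,350).

```bash
python3 - <<'E'
from h import *
i=np.load('w5.npy',allow_pickle=True).item()
g=lambda u,v,z:ray(i,(200+(u+.5)/3-.5,90+(v+.5)/3-.5),z)
l=[g(276,251,.054),g(455,250,.054)];h=[g(243,328,.1092-.0041),g(479,328,.1092-.0041)]
print(np.linalg.norm(l[0]-l[1]),np.linalg.norm(h[0]-h[1]),yaw(l[1],l[0])+90,yaw(h[1],h[0])+90)
s,M,a=tool();print('shift',M.T@(sum(l)-sum(h))/2*100)
E
```

```text
0.03871742713564866 0.03883276368024498 2.863830191378014 2.544378528177859
shift [0.12609113 0.09299239 5.1096595 ]
```

```bash
python3 -m inch '{"slide":[[0.12,0.1,0.4],[0,0,0.7],[0,0,0.7],[0,0,0.5],[0,0,0.3],[0,0,0.2],[0,0,0.2],[0,0,0.2],[0,0,0.2],[0,0,0]],"turn":[-0.2,0,0,0,0,0,0,0,0,0],"grip":[3,3,3,3,3,3,3,3,3,3]}'
```

```text
t: 17.55
eef_pos: [0.5559, -0.1515, 0.074]
ee_rot: [-0.0, -0.024, 1.0, 0.0]
wrist_force: [-0.5, 0.1, -2.2]
opening: 0.0369
grip_force: 62.5
```

Underside is at about z = 0.060 with no reaction force, so the dowels are in the holes. Lower to contact.

```bash
python3 -m inch '{"slide":[[0,0,0.2],[0,0,0.2],[0,0,0.2],[0,0,0.1],[0,0,0.1],[0,0,0]],"turn":[0,0,0,0,0,0],"grip":[3,3,3,3,3,3]}'
```

```text
t: 18.15
eef_pos: [0.5561, -0.1516, 0.0671]
ee_rot: [0.0, -0.024, 1.0, -0.0]
wrist_force: [-3.0, 0.2, 4.5]
opening: 0.037
grip_force: 63.2
```

```bash
python3 -m inch '{"slide":[[0,0,0.1],[0,0,0.1],[0,0,0.1],[0,0,0.1],[0,0,0.1],[0,0,0.1],[0,0,0.1],[0,0,0.1],[0,0,0],[0,0,0],[0,0,0]],"turn":[0,0,0,0,0,0,0,0,0,0,0],"grip":[3,3,3,3,3,3,3,3,3,3,3]}'
```

```text
t: 19.25
eef_pos: [0.5562, -0.1516, 0.0601]
ee_rot: [0.0, -0.024, 1.0, -0.0]
wrist_force: [-4.2, 1.4, 10.3]
opening: 0.0371
grip_force: 64.0
```

```bash
python3 - <<'E'
from h import *
im=read_camera('wrist')[:,:,::-1];s=read_camera('scene')[:,:,::-1]
o=np.zeros((600,800,3),np.uint8)
o[:,:480]=cv2.resize(im[90:290,240:400],(480,600),interpolation=cv2.INTER_CUBIC)
o[:400,480:]=cv2.resize(s[70:195,275:375],(320,400),interpolation=cv2.INTER_CUBIC)
cv2.imwrite('pics/f.png',o)
print(get_state()['wrist_force'],get_state()['eef_pos'])
E
```

```text
[-5.25599614  1.09920487  9.75945363] [ 0.55624936 -0.15160799  0.06013252]
```

View pics/f.png

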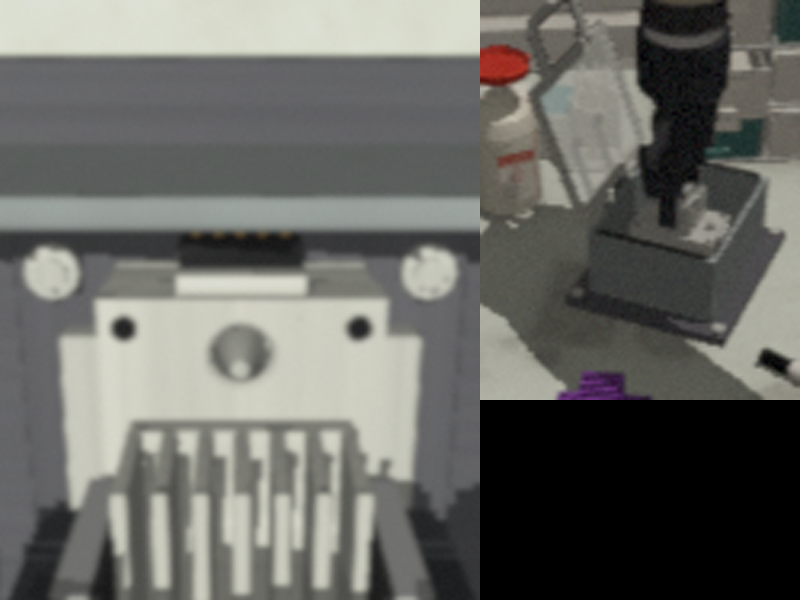

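The dowel tip stands in hole a at (240,360), the lip sits over the connector, and the cover is still open. The nest is pressed about 8 mm at about 10 N. Handing in.

```bash
python3 -c "
from workcell import *
print(finish_job())"
```

```text
the job is handed in; nothing more can be done
None
```

I laid the cover back on its stop, fitted the short upper half over both dowels, and handed the job in at about 19 s with the arm still holding it pressed about 8 mm down at roughly 10 N.

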